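# Re-pin the cutting arm of a paper trimmer

## Robot

A 7-joint arm with a two-finger parallel gripper is mounted at the origin on the work surface. World frame = base frame: x ahead of the robot, y to its left, z up, the work surface at z = 0. Lengths are in m, angles in degrees, forces in N, time in s.
With the tool pointing down it reaches from about 0.35 to 0.9 m from the base axis. Payload 8.1 kg.
Tool frame: the origin (TCP) lies on the centre line of the jaws, within the pads' length; the fingertips stand 11 mm ahead of it and the grasp point (between the pads) lies 8 mm behind it; z points along the fingers, y is the line along which they close (so a half turn about z gives the same grasp; the last joint's range is limited). The gripper opens to 92 mm and grips with 3 to 60 N. Pads are 19 mm wide; open, the fingers measure 130 mm over their backs; the gripper's body (75 mm by 190 mm) begins 47 mm behind the grasp point.
Start: joints at [65.512, 24.895, 1.432, 90.138, -0.665, 64.973, -4.303], TCP at [0.199, -0.592, 0.238] pointing down, gripper open.
Joint ranges: [-149.89, 149.89], [-25.12, 119.58], [-72.63, 75.52], [4.76, 147.25], [-75.54, 255.54], [6.69, 114.76], [-157.13, 157.13]. Speed limits (degrees/s): [127.2, 127.2, 172.46, 172.46, 180, 180, 180].

## Interface

Orientations are given as [roll, pitch, yaw] about the fixed x, y, z axes, in that order (R = Rz(yaw) Ry(pitch) Rx(roll)).
In Python, from workcell import env, viewer, order gives the robot as it stands.
- The arm moves only by the tool play_rows, never from a script. Its arguments are lists of equal length, an entry for each row: "grip": the opening, from -1 (shut) to 1 (fully open), so that 0 is half open; "xyz": the shift along the world's x, y, z normalised to -1 to 1, where 1 is 40 mm, a list of three; "turn": the turn about the world's z normalised to -1 to 1, where 1 is 0.12 rad. In form: {"grip": [grip, ...], "xyz": [[tx, ty, tz], ...], "turn": [turn, ...]}. A call has 1 to 12 rows; each row shifts and turns the commanded pose from where the row before left it; what a row does not reach is not made up. A row lasts 1/12 s, in which the tool goes at most 41.7 mm and 7.16 degrees, less where a joint would pass 70% of its speed; a pose out of reach is approached as far as the arm can. A call with a number of a shift or a turn outside -1 to 1 is refused whole. A call with a gripper value outside its range is refused whole. The fingers move at their own pace and stop on an object; the grip force is fixed at half the most. Time passes only in rows, so rows that do not move let the fingers close. It gives the time, the measured TCP pose, the force, the opening and the grip force at its end, in the units of the state.
- env.sense(): the state, without advancing time (a new reading comes with each control period).
- viewer.capture(name): name is "scene" or "top" or "wrist"; returns a dict with "pixels" (480x640x3 uint8, red, green, blue), "fx", "fy", "cx", "cy" (pixels), "R" (3x3) and "t" (3): a world point X has camera coordinates R X + t. Camera axes: x right, y down, z forward; pixel columns grow to the right and rows downward; lengths in m; the calibration is good to about 2 mm. A picture is of the moment at which its call begins. There is no depth.
- order.hand_in(): hands the job in; it is judged then, once.
The state is a dict: "time": time; "joint_positions": joint angles; "qvel": joint speeds; "joint_torque": joint torques, N m; "position": TCP position; "tool_rot": TCP orientation; "force": force on the tool from outside, world axes, zero at the start; "ft_torque": the same for the moment, N m; "opening": finger opening in m; "grasp_force": force on a finger pad.
Only numpy, scipy, OpenCV 4.12 (cv2) and the standard library are available. Lean on these libraries where they do the work, as an engineer would, in place of code of your own. Each camera call takes 0.05 s, during which the arm holds its last target. There are 200 camera calls.

## Task

The cutting arm of the paper trimmer has slipped off its pivot. Slide it back along its channel until it comes up against the stop in the yoke, then push the pivot pin in from the open side, through both lugs and the eye, until the shoulder of its head is flush against the yoke, and let go. The yoke is a thin casting, so feel your way and press gently (some 10 N is plenty), and leave the other things on the desk where they are.

Things in the scene. Friction and masses are not known exactly. Their poses are not given: they have to be found in the camera images.
- trimmer: Grey lever paper trimmer, immovable; origin on the desk. Axes: x = the way the pin is pushed in, y = along the cutting edge towards the pivot end, z up. Bed (top 26 mm above the desk) x -5 to 208, y -245 to 45 mm. A cast yoke stands at the pivot corner, x -17.25 to 17.25 mm, on a foot 12 mm high out to x -36. It is clamped fast, but by a slot: the middle of its pivot may lie anywhere from y = 3 to 26 mm.
- yoke_set (a point): Point on the trimmer (x 0, y 0, z 45 mm, axes the trimmer's): the true pivot lies 3 to 26 mm from it along +y. The yoke has two round lugs, 26 mm across, x -17.25 to -7.5 (near, open side) and 7.5 to 17.25 mm, with an 11.2 mm sharp-rimmed through hole 45 mm above the desk, and between them a 15 mm channel, floor at z 31.5 mm, closed 13.3 mm behind (+y) the holes by a web (top at z 55 mm).
- cutting_arm: Loose arm, white casting with steel blade, 363 mm long, 0.36 to 0.54 kg. Origin: centre of its eye (26 mm boss, 13.4 mm thick, 11.2 mm hole along x). Axes about the trimmer's; runs along -y. Starts in the yoke's channel, 7 to 39 mm short of the stop. Pushed along +y it rubs (2 to 6 N) until its heel butts on the web: eye then in line to 0.5 mm, 0.5 mm low; the pin's taper lifts it. Stays where left.
- handle (a point): Middle of the arm's black handle, 300 mm from the eye along the arm's -y. The handle is a rounded bar 100 mm long (y), 26 mm wide (x) and 24 mm high, its top 57 mm above the desk.
- pivot_pin: Pivot pin lying level on the desk, 40 to 60 g. Origin: on the axis at the shoulder, 5 mm above the desk. +x to the tip: steel shank 10 mm thick, 42 mm long, last 4 mm tapering to 7 mm. Behind the shoulder a black flat-sided head, x -34 to 0, 16 mm wide (y), z -5 to 17 mm. Slides in with a few newtons; home when the shoulder meets the near lug's outer face. Any turn about x is right.
- eraser: Bystander: white block eraser, 55 x 24 x 13 mm. Leave it where it is.
- glue_stick: Bystander: glue stick lying down, 88 x 22 x 22 mm, white with a grey cap. Leave it where it is.
- marker: Bystander: marker pen lying down, 134 x 17 x 16 mm, grey with a black cap. Leave it where it is.
- steel_ruler: Bystander: steel ruler lying on the trimmer's bed, 160 x 26 x 4 mm. Leave it where it is.
- stapler: Bystander: stapler, 135 x 34 mm, 54 mm high. Leave it where it is.
- mug: Bystander: white mug, 82 mm across, 95 mm high. Leave it where it is.
- tape_dispenser: Bystander: desk tape dispenser, 125 x 55 mm, 79 mm high. Leave it where it is.
Things that resemble listed ones, but are neither listed nor needed, are in the scene too. Leave any purple look-alike of the pivot_pin alone.

How it is judged:
By the outcome, as a careful person would: the job done as asked, in the order asked, and still so for the second after the job is handed in, with the robot touching nothing.
It also fails if it takes over 51 s, if anything falls off the work surface, if the arm or the gripper's body presses on something with over 40 N, if the wrist force passes 120 N, or if a joint passes its speed limit or range.

## Working session

There is one attempt and no reset: what is moved stays moved. The work goes in short steps, Python scripts to look and compute and a tool call to move; the robot and the scene stay as the last step left them, time stands still between calls to the robot, and variables do not carry over. Pictures are saved under pics/ and viewed, at most 12 in all, crops included, and the job is handed in when it is done.

Besides the shell and the picture viewer there is one more tool, called after ">>>" by a JSON object that holds its "name" and its "arguments", one argument or row to a line. play_rows: Moves the arm, as the interface text tells. Scaled input: -1 to 1 covers 40 mm each way for a shift and 0.12 rad each way for a turn. Its arguments: {"type":"object","properties":{"grip":{"type":"array","items":{"type":"number"}},"xyz":{"type":"array","items":{"type":"array","items":{"type":"number"}}},"turn":{"type":"array","items":{"type":"number"}}},"required":["grip","xyz","turn"]}

```bash
mkdir -p pics
cat > h.py <<'E'
import numpy as np, cv2, json
from workcell import env, viewer, order
def cap(n,f):
    d=viewer.capture(n); cv2.imwrite(f'pics/{f}.png',cv2.cvtColor(d['pixels'],cv2.COLOR_RGB2BGR))
    np.savez(f'pics/{f}.npz',**d); return d
def ld(f): return np.load(f'pics/{f}.npz')
def proj(d,X):
    c=d['R']@np.array(X)+d['t']; return [float(d['fx']*c[0]/c[2]+d['cx']),float(d['fy']*c[1]/c[2]+d['cy'])]
def ray(d,u,v):
    r=d['R'].T@np.array([(u-d['cx'])/d['fx'],(v-d['cy'])/d['fy'],1]); return -d['R'].T@d['t'], r/np.linalg.norm(r)
def onz(d,u,v,z):
    o,r=ray(d,u,v); return o+r*(z-o[2])/r[2]
def tri(l):
    A=0;b=0
    for d,u,v in l:
        o,r=ray(d,u,v);P=np.eye(3)-np.outer(r,r);A=A+P;b=b+P@o
    return np.linalg.solve(A,b)
E
python3 - <<'E'
from h import *
for n in ('scene','top','wrist'):
    d=cap(n,n+'0'); print(n,d['fx'],-d['R'].T@d['t'],d['R'][2])
a=[cv2.imread(f'pics/{n}0.png') for n in ('scene','top')]
print(env.sense())
E
```

```text
scene 440.19155006571975 [ 0.84893763 -0.32594345  0.90377298] [-0.28885406  0.39758438 -0.87091331]
top 566.5387248587896 [0.42785731 0.0837459  1.09165155] [ 0.12602151 -0.01122344 -0.99196402]
wrist 426.97897535758983 [ 0.26307616 -0.57090108  0.38308208] [-0.23779287 -0.07849064 -0.96813933]
{'time': 0.15, 'joint_positions': array([65.51052706, 24.92899649,  1.43108796, 90.17557203, -0.66239417,
       64.97326505, -4.30351366]), 'qvel': array([-0.00153824, -0.11848553,  0.02650758, -0.0971032 ,  0.07736375,
       -0.1237894 , -0.02384015]), 'joint_torque': array([ 2.13420237e-03, -6.68253493e+01,  9.86090228e-01, -3.14691067e+01,
       -6.04573963e-02,  3.94425890e-02,  1.22250945e-04]), 'position': array([ 0.19929061, -0.59199285,  0.23711719]), 'tool_rot': array([-1.79930927e+02,  8.49228580e-03,  1.86072014e+01]), 'force': array([-0.17118505,  0.20466112, -0.56764389]), 'ft_torque': array([ 0.00175868,  0.00605406, -0.00498194]), 'grasp_force': 0.0, 'opening': 0.09171147314629116}
```

View pics/top0.png

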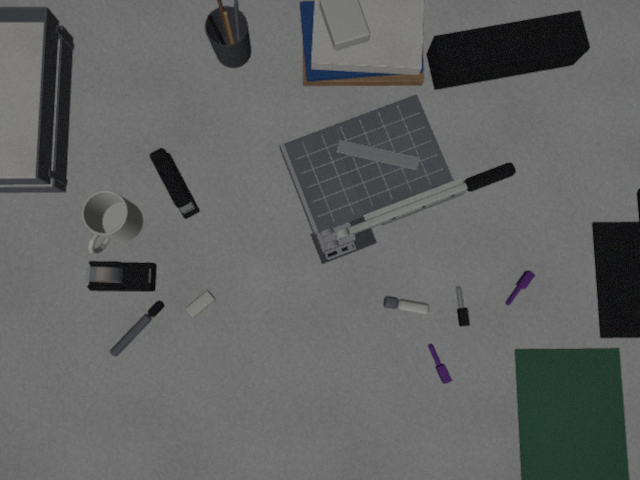

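View pics/scene0.png

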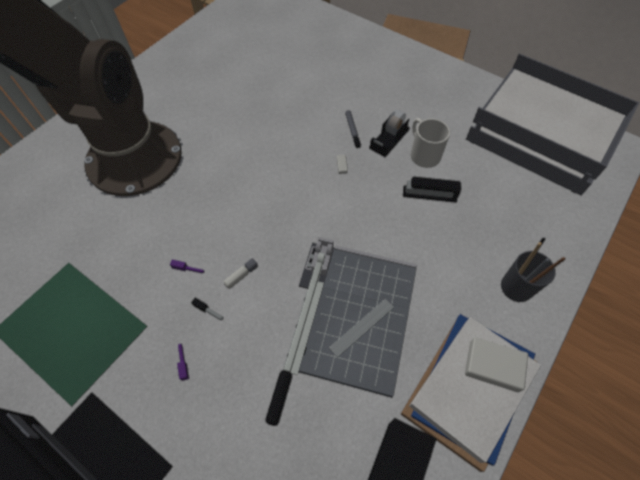

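The top view shows the yoke near (337,240), the handle (470–515,165–188), and the pin from its head (463,318) to its tip (459,288). The scene view shows the yoke (320,250), the handle (280,398) and the pin (195,301)–(222,318). The purple look-alikes are off to the sides. Next I'll enlarge both.

Run:
```python
from h import *
t=cv2.imread('pics/top0.png');s=cv2.imread('pics/scene0.png')
def c(i,x,y,w,h,k): return cv2.convertScaleAbs(cv2.resize(i[y:y+h,x:x+w],None,fx=k,fy=k,interpolation=cv2.INTER_CUBIC),alpha=1.8)
a=np.hstack([c(t,305,210,80,60,5),c(t,430,275,80,60,5)])
b=np.hstack([c(s,285,230,80,60,5),c(s,180,285,80,60,5)])
cv2.imwrite('pics/c1.png',np.vstack([a,b]))
T,S=ld('top0'),ld('scene0')
for n,p,q in (('yoke',(337,240),(320,250)),('handle',(492,177),(280,398)),('pinhead',(463,316),(199,304)),('tip',(459,288),(222,318))):
    print(n,tri([(T,*p),(S,*q)]),onz(T,*p,.01))
```

```text
yoke [0.57606053 0.03800942 0.05218708] [0.58072021 0.03486121 0.01      ]
handle [ 0.69548799 -0.25677736  0.04709824] [ 0.70292614 -0.2711498   0.01      ]
pinhead [ 0.43224246 -0.20164579  0.01619326] [ 0.43279304 -0.20262867  0.01      ]
tip [ 0.48742995 -0.19679432  0.0060611 ] [ 0.48601747 -0.19721243  0.01      ]
```

View pics/c1.png

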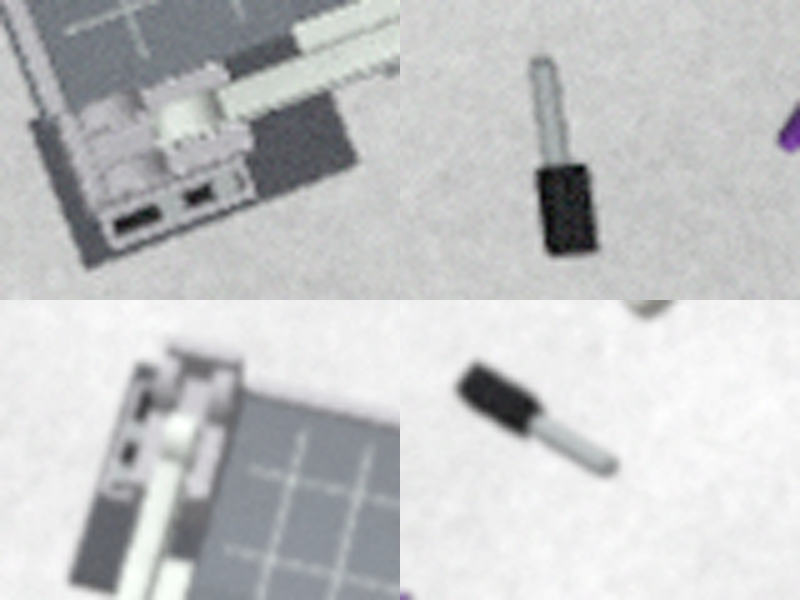

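The crops give the pin direction at about yaw 5° and the trimmer yaw at about 22°. I'll fly towards the free end of the handle, closing the fingers on the way.

>>> {"name": "play_rows", "arguments": {
  "grip": [-1,-1,-1,-1,-1,-1,-1,-1,-1,-1,-1,-1],
  "xyz": [
    [0.4,0.2,0],
    [0.8,0.37,0],
    [0.8,0.37,0],
    [0.8,0.37,0],
    [0.8,0.37,0],
    [0.8,0.37,0],
    [0.8,0.37,0],
    [0.8,0.37,0],
    [0.8,0.37,0],
    [0.8,0.37,0],
    [0.8,0.37,0],
    [0.8,0.37,0]
  ],
  "turn": [0.25,0.25,0,0,0,0,0,0,0,0,0,0]
}}

```text
time: 1.15
position: [0.5693, -0.4196, 0.2375]
tool_rot: [-180.0, -0.0, 22.1]
force: [0.2, -0.9, 0.1]
opening: 0.0163
grasp_force: 0.0
```

>>> {"name": "play_rows", "arguments": {
  "grip": [-1,-1,-1,-1,-1,-1],
  "xyz": [
    [0.8,0.37,0],
    [0.8,0.37,-0.3],
    [0.8,0.37,-0.3],
    [0.8,0.3,-0.3],
    [0.5,0.2,-0.3],
    [0,0,0]
  ],
  "turn": [0,0,0,0,0,0]
}}

```text
time: 1.65
position: [0.7193, -0.3497, 0.1848]
tool_rot: [-179.6, 0.0, 22.5]
force: [-1.1, 1.1, -0.6]
opening: 0.0002
grasp_force: 0.0
```

Run:
```python
from h import *
w=cap('wrist','wrist1');t=cap('top','top1');s=cap('scene','scene1'); e=env.sense();print(e['time'],e['position'],e['tool_rot'],e['force'],e['opening'])
i=cv2.imread('pics/wrist1.png');t=cv2.imread('pics/top1.png');s=cv2.imread('pics/scene1.png')
c=lambda i,x,y,w,h,k: cv2.resize(i[y:y+h,x:x+w],None,fx=k,fy=k,interpolation=cv2.INTER_CUBIC)
a=np.hstack([cv2.resize(i,(400,300)),c(t,440,130,100,75,4)]);b=np.hstack([c(s,240,340,100,75,4),c(t,300,200,100,75,4)])
cv2.imwrite('pics/c2.png',cv2.convertScaleAbs(np.vstack([a,b]),alpha=1.6))
```

```text
1.8 [ 0.7152692  -0.356801    0.18923925] [-1.79979355e+02  5.79220943e-02  2.20889065e+01] [ 0.66377925 -0.76123727  0.68824905] 0.000581710261245548
```

View pics/c2.png

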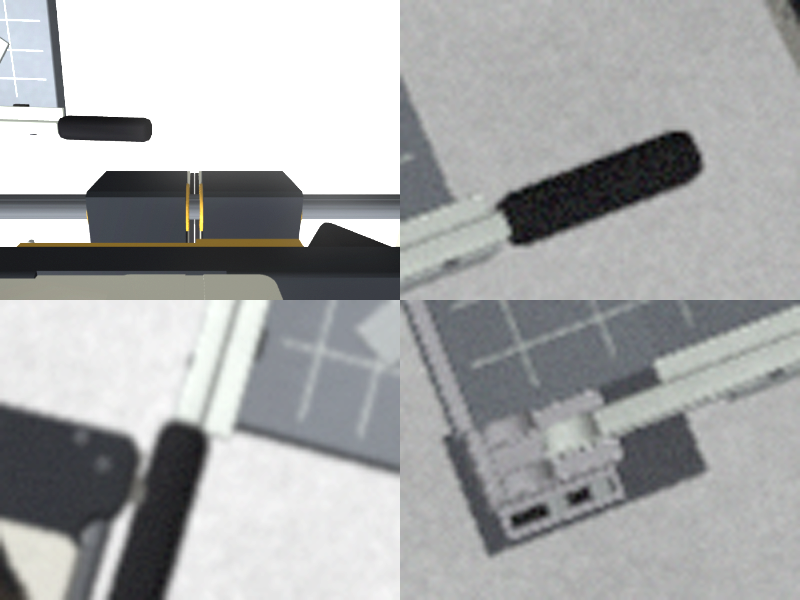

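The handle's free end is at about (513.7,168) in top and (242,207) in wrist, and its inner end is at (466.7,185.5) in top and (94,203) in wrist. The eye boss is at about (342.5,234) in top.

Run:
```python
from h import *
T,W,S=ld('top1'),ld('wrist1'),ld('scene0')
a=tri([(T,513.7,168),(W,242,207)]);b=tri([(T,466.7,185.5),(W,94,203)])
print('end',a,'inner',b,np.linalg.norm(a-b))
print(tri([(T,513.7,168),(S,271,422)]),tri([(T,466.7,185.5),(S,290,373)]))
for z in(.045,.05):
  a=onz(T,513.7,168,z);b=onz(T,466.7,185.5,z);e=onz(T,342.5,234,.058);d=(b-a)/np.linalg.norm(b-a)
  print(z,a,b,np.linalg.norm(b-a),e,np.degrees(np.arctan2(-d[0],d[1])))
  d=(e-a)[:2];print(np.hypot(*d),np.degrees(np.arctan2(-d[0],d[1])))
# trimmer features: foot corners (z .012) TL,BL,BR ; bed corners
F=[onz(T,311,234,.012),onz(T,322,263,.012),onz(T,376,242.5,.012)]
for f in F: print(f)
# bed far edge corners z .026
for p in ((281,148),(417,96),(454,180)): print('bed',onz(T,*p,.026))
```

```text
end [ 0.7121956  -0.30157131  0.04390709] inner [ 0.67775613 -0.2090648   0.04876638] 0.09882886409075543
[ 0.7100532  -0.29798196  0.05286992] [ 0.68120321 -0.20937653  0.04111408]
0.045 [ 0.71125832 -0.30195681  0.045     ] [ 0.67789696 -0.21078746  0.045     ] 0.09708156705233445 [0.58503343 0.02671504 0.058     ] 20.098953519297723
0.3520765741539774 21.00905319026266
0.05 [ 0.70990447 -0.30011426  0.05      ] [ 0.67670249 -0.20938044  0.05      ] 0.0966177949044725 [0.58503343 0.02671504 0.058     ] 20.098953519297787
0.34987165010524957 20.910261435954645
[0.59254413 0.08490485 0.012     ]
[0.53621115 0.06431819 0.012     ]
[ 0.57493004 -0.04010221  0.012     ]
bed [0.7594826  0.14161337 0.026     ]
bed [ 0.86310542 -0.12589167  0.026     ]
bed [ 0.69347501 -0.19202006  0.026     ]
```

The bed corners give trimmer yaw ≈ 21.2° and origin ≈ (0.581, 0.026). The handle's free end is at (0.711, -0.302, ~0.045), which agrees with the given sizes. Now I'll go down behind the handle end.

>>> {"name": "play_rows", "arguments": {
  "grip": [-1,-1,-1,-1,-1,-1,-1],
  "xyz": [
    [0.3,0.3,-0.4],
    [0,0,-0.8],
    [0,0,-0.8],
    [0,0,-0.8],
    [0,0,-0.5],
    [0,0,-0.25],
    [0,0,0]
  ],
  "turn": [-0.13,0,0,0,0,0,0]
}}

```text
time: 2.38
position: [0.7253, -0.3459, 0.0458]
tool_rot: [-179.9, 0.2, 21.1]
force: [-1.2, -0.1, -1.2]
opening: 0.0005
grasp_force: 0.0
```

>>> {"name": "play_rows", "arguments": {
  "grip": [-1,-1,-1,-1,-1,-1,-1,-1,-1],
  "xyz": [
    [-0.05,0.12,0],
    [-0.05,0.12,0],
    [-0.05,0.12,0],
    [-0.05,0.12,0],
    [-0.05,0.12,0],
    [-0.05,0.12,0],
    [-0.03,0.08,0],
    [0,0,0],
    [0,0,0]
  ],
  "turn": [0,0,0,0,0,0,0,0,0]
}}

```text
time: 3.13
position: [0.7142, -0.3128, 0.0478]
tool_rot: [-180.0, 0.0, 21.2]
force: [-0.6, 0.6, -0.9]
opening: 0.0002
grasp_force: 0.0
```

>>> {"name": "play_rows", "arguments": {
  "grip": [-1,-1,-1,-1,-1,-1],
  "xyz": [
    [-0.018,0.047,0],
    [-0.018,0.047,0],
    [-0.018,0.047,0],
    [-0.018,0.047,0],
    [0,0,0],
    [0,0,0]
  ],
  "turn": [0,0,0,0,0,0]
}}

```text
time: 3.63
position: [0.7112, -0.3051, 0.0476]
tool_rot: [-180.0, 0.0, 21.2]
force: [0.8, 1.0, 1.1]
opening: 0.0003
grasp_force: 0.1
```

Run:
```python
from h import *
t=cap('top','top2');s=cap('scene','scene2');e=env.sense();print(e['time'],e['position'],e['force'])
t=cv2.imread('pics/top2.png');s=cv2.imread('pics/scene2.png')
c=lambda i,x,y,w,h,k: cv2.resize(i[y:y+h,x:x+w],None,fx=k,fy=k,interpolation=cv2.INTER_CUBIC)
cv2.imwrite('pics/c3.png',cv2.convertScaleAbs(np.hstack([c(s,230,340,100,100,4),c(t,300,130,200,200,2)]),alpha=1.6))
```

```text
3.7333 [ 0.71128413 -0.30518561  0.04758658] [-0.80397748 -0.43902624  0.13522623]
```

View pics/c3.png

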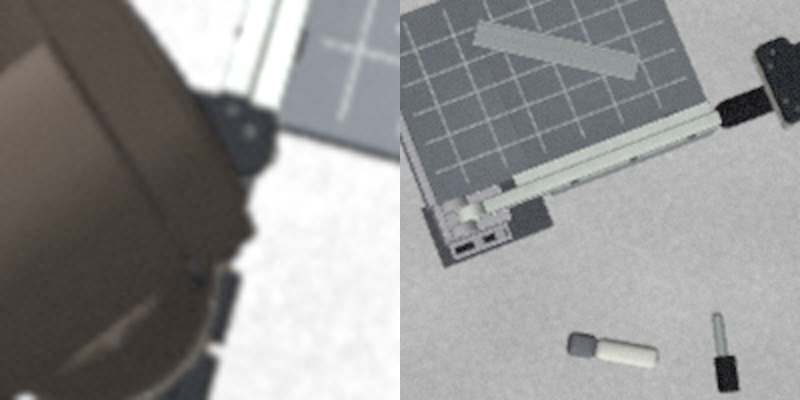

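The fingers are behind the handle end. The eye boss has moved from (342.5,234) to about (336,236.5), so the arm is already sliding. I'll keep going in small steps and read the force while it moves.

>>> {"name": "play_rows", "arguments": {
  "grip": [-1,-1,-1],
  "xyz": [
    [-0.009,0.023,0],
    [-0.009,0.023,0],
    [-0.009,0.023,0]
  ],
  "turn": [0,0,0]
}}

```text
time: 3.98
position: [0.7102, -0.303, 0.0477]
tool_rot: [180.0, 0.0, 21.1]
force: [1.0, -1.3, -0.8]
opening: 0.0005
grasp_force: 0.7
```

>>> {"name": "play_rows", "arguments": {
  "grip": [-1,-1,-1],
  "xyz": [
    [-0.009,0.023,0],
    [-0.009,0.023,0],
    [-0.009,0.023,0]
  ],
  "turn": [0,0,0]
}}

```text
time: 4.23
position: [0.7091, -0.3, 0.0477]
tool_rot: [180.0, 0.0, 21.2]
force: [0.7, -1.4, -0.8]
opening: 0.0003
grasp_force: 0.7
```

>>> {"name": "play_rows", "arguments": {
  "grip": [-1,-1,-1],
  "xyz": [
    [-0.009,0.023,0],
    [-0.009,0.023,0],
    [-0.009,0.023,0]
  ],
  "turn": [0,0,0]
}}

```text
time: 4.48
position: [0.7081, -0.2972, 0.0477]
tool_rot: [180.0, 0.0, 21.2]
force: [0.3, -0.9, -0.6]
opening: 0.0004
grasp_force: 0.6
```

>>> {"name": "play_rows", "arguments": {
  "grip": [-1,-1,-1],
  "xyz": [
    [-0.009,0.023,0],
    [-0.009,0.023,0],
    [-0.009,0.023,0]
  ],
  "turn": [0,0,0]
}}

```text
time: 4.73
position: [0.707, -0.2945, 0.0478]
tool_rot: [180.0, 0.0, 21.2]
force: [1.2, -1.3, -1.5]
opening: 0.0005
grasp_force: 0.7
```

>>> {"name": "play_rows", "arguments": {
  "grip": [-1,-1,-1],
  "xyz": [
    [-0.009,0.023,0],
    [-0.009,0.023,0],
    [-0.009,0.023,0]
  ],
  "turn": [0,0,0]
}}

```text
time: 4.98
position: [0.7062, -0.293, 0.0479]
tool_rot: [179.9, -0.0, 21.1]
force: [3.2, -6.4, -1.7]
opening: 0.0005
grasp_force: 3.3
```

Run:
```python
from h import *
t=cap('top','top3');e=env.sense();print(e['time'],e['position'],e['force'])
a,b,c=[cv2.imread(f'pics/top{k}.png')[200:275,300:400] for k in (1,2,3)]
r=lambda i: cv2.resize(i,None,fx=4,fy=4,interpolation=cv2.INTER_CUBIC)
cv2.imwrite('pics/c4.png',cv2.convertScaleAbs(np.hstack([r(b),r(c)]),alpha=1.6))
```

```text
5.0333 [ 0.70612737 -0.29304388  0.04799083] [ 2.53417748 -4.53044398 -1.62879133]
```

View pics/c4.png

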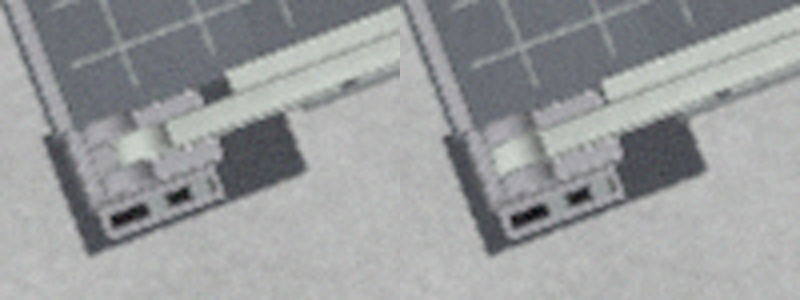

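The force rose to about 7 N, and the boss now sits level with the round lugs at (515,155) in the crop. One more gentle nudge, then I'll back off and lift.

>>> {"name": "play_rows", "arguments": {
  "grip": [-1,-1],
  "xyz": [
    [-0.009,0.023,0],
    [0,0,0]
  ],
  "turn": [0,0]
}}

```text
time: 5.2
position: [0.7059, -0.293, 0.0482]
tool_rot: [179.8, -0.0, 21.1]
force: [2.6, -6.1, -1.8]
opening: 0.0009
grasp_force: 3.3
```

It's firm on the stop. Backing off, lifting, and moving over to the pin.

>>> {"name": "play_rows", "arguments": {
  "grip": [-1,-1,-1,-1,-1,-1,-1,-1,-1,-1,-1,-1],
  "xyz": [
    [0.08,-0.2,0],
    [0.08,-0.2,0],
    [0,0,0.6],
    [0,0,0.8],
    [0,0,0.8],
    [0,0,0.8],
    [-0.6,0.2,0.6],
    [-0.8,0.3,0],
    [-0.8,0.3,0],
    [-0.8,0.3,0],
    [-0.8,0.3,0],
    [-0.8,0.3,0]
  ],
  "turn": [0,0,0,0,0,0,-0.45,-0.45,-0.45,-0.45,-0.45,0]
}}

```text
time: 6.2
position: [0.5266, -0.2384, 0.1919]
tool_rot: [-180.0, -0.0, 5.5]
force: [0.5, -0.4, -0.1]
opening: 0.0006
grasp_force: 0.0
```

>>> {"name": "play_rows", "arguments": {
  "grip": [0,0,0,0,0,0,0],
  "xyz": [
    [-0.8,0.3,0],
    [-0.8,0.3,0],
    [-0.8,0.25,0],
    [-0.8,0.2,0],
    [-0.4,0,0],
    [0,0,0],
    [0,0,0]
  ],
  "turn": [0,0,0,0,0,0,0]
}}

```text
time: 6.78
position: [0.384, -0.1972, 0.1923]
tool_rot: [180.0, -0.1, 5.6]
force: [0.7, -0.4, 0.3]
opening: 0.0422
grasp_force: 0.0
```

Run:
```python
from h import *
w=cap('wrist','wrist4');t=cap('top','top4');e=env.sense();print(e['time'],e['position'],e['tool_rot'],e['force'],e['opening'])
T,S=ld('top0'),ld('scene0')
for n,p,q in (('sh',(463.2,308),(207,309)),('end',(464.4,325),(194,300.6)),('tip',(458.2,286.6),(222.6,318.6))):
    print(n,tri([(T,*p),(S,*q)]),onz(T,*p,.022),onz(T,*p,.005))
cv2.imwrite('pics/c5.png',cv2.convertScaleAbs(cv2.imread('pics/wrist4.png')[:,:],alpha=1))
```

```text
6.8833 [ 0.38529422 -0.19719861  0.19215809] [ 1.79980343e+02 -7.29973733e-02  5.68220782e+00] [0.39765229 0.54759981 0.30538222] 0.04535964422831801
sh [ 0.44938637 -0.20152937  0.01108978] [ 0.44768566 -0.20046289  0.022     ] [ 0.44800079 -0.20497983  0.005     ]
end [ 0.41622102 -0.20296163  0.01439521] [ 0.41595493 -0.20137422  0.022     ] [ 0.41576576 -0.20590564  0.005     ]
tip [ 0.48961663 -0.19628851  0.00510829] [ 0.48803173 -0.19268801  0.022     ] [ 0.48898809 -0.19708138  0.005     ]
```

View pics/c5.png

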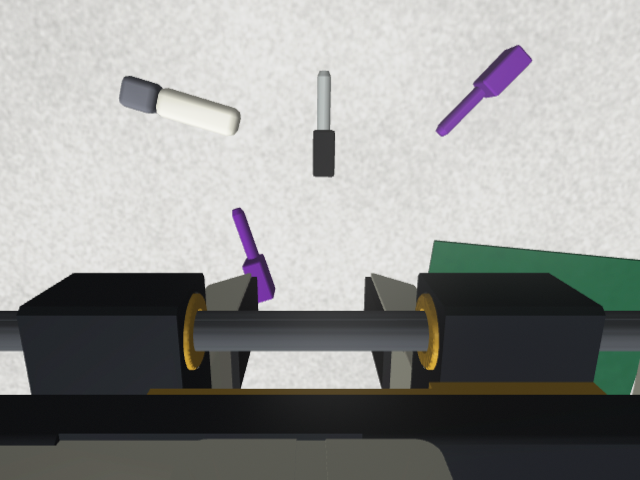

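The wrist view shows the pin head at (324,130–176), the tip at (323.5,70), and one purple pin at (253,255), clear of the fingers.

Run:
```python
from h import *
T,W=ld('top0'),ld('wrist4')
# top-face mid points of the head; tip on axis
for n,p,q in (('sh',(463.2,308),(324,130)),('end',(464.4,325),(324,176)),('tip',(458.2,286.6),(323.5,70))):
    print(n,tri([(T,*p),(W,*q)]),onz(W,*q,.022),onz(W,*q,.005))
print(onz(W,238,210,.005))
```

```text
sh [ 0.44803742 -0.20077329  0.02069111] [ 0.44837486 -0.20069568  0.022     ] [ 0.44824704 -0.20122905  0.005     ]
end [ 0.41516591 -0.20427132  0.01236039] [ 0.41554766 -0.20417079  0.022     ] [ 0.41365647 -0.20489083  0.005     ]
tip [ 0.48943964 -0.19610142  0.00959717] [ 0.48866947 -0.19608011  0.022     ] [ 0.49070615 -0.19636555  0.005     ]
[ 0.38021365 -0.1397322   0.005     ]
```

The head's centre is at (0.432,-0.2025), top at about 0.021 (22 mm stated), direction 6°. Descending.

>>> {"name": "play_rows", "arguments": {
  "grip": [0,0,0,0,0,0,0],
  "xyz": [
    [0.5,-0.06,-0.4],
    [0.6,-0.07,-0.6],
    [0,0,-0.8],
    [0,0,-0.8],
    [0,0,-0.6],
    [0,0,-0.4],
    [0,0,0]
  ],
  "turn": [0.05,0,0,0,0,0,0]
}}

```text
time: 7.47
position: [0.4272, -0.2013, 0.0445]
tool_rot: [-179.9, 0.3, 6.1]
force: [-0.7, -0.7, 0.3]
opening: 0.0458
grasp_force: 0.0
```

>>> {"name": "play_rows", "arguments": {
  "grip": [0,0,0,-1,-1,-1,-1,-1,-1,-1],
  "xyz": [
    [0.05,-0.03,-0.3],
    [0,0,-0.3],
    [0,0,-0.1],
    [0,0,0],
    [0,0,0],
    [0,0,0],
    [0,0,0],
    [0,0,0],
    [0,0,0],
    [0,0,0]
  ],
  "turn": [0,0,0,0,0,0,0,0,0,0]
}}

```text
time: 8.3
position: [0.4304, -0.2034, 0.0203]
tool_rot: [180.0, -0.1, 6.0]
force: [-0.2, 1.2, 6.6]
opening: 0.0156
grasp_force: 29.9
```

Gripped at 15.6 mm with about 30 N. I'll lift, turn, and work out a staging pose in front of the yoke.

>>> {"name": "play_rows", "arguments": {
  "grip": [-1,-1,-1,-1,-1,-1,-1,-1],
  "xyz": [
    [0,0,0.2],
    [0,0,0.5],
    [0,0,0.6],
    [0,0,0.5],
    [0,0.4,0],
    [0,0.4,0],
    [0,0.2,0],
    [0,0,0]
  ],
  "turn": [0,0,0,0.5,0.5,0.6,0.6,0]
}}

```text
time: 8.97
position: [0.4297, -0.1609, 0.0919]
tool_rot: [-179.9, -0.0, 21.5]
force: [-0.3, 0.5, -0.5]
opening: 0.016
grasp_force: 29.9
```

Run:
```python
from h import *
w=cap('wrist','wrist5');t=cap('top','top5');s=cap('scene','scene5');e=env.sense();print(e['time'],e['position'],e['tool_rot'],e['force'],e['opening'])
T=ld('top3');p=np.radians(21.2);ex=np.array([np.cos(p),np.sin(p)]);ey=np.array([-ex[1],ex[0]]);o=np.array([.581,.026])
for q,z in (((328.8,238.8),.058),((342.5,234),.058)):
  X=onz(T,*q,z)[:2];print(X,(X-o)@ex,(X-o)@ey)
i=cv2.imread('pics/wrist5.png');r=lambda i,x,y: cv2.convertScaleAbs(cv2.resize(i[y:y+75,x:x+100],None,fx=4,fy=4,interpolation=cv2.INTER_CUBIC),alpha=1.6)
cv2.imwrite('pics/c6.png',np.vstack([np.hstack([cv2.resize(i,(400,300)),r(cv2.imread('pics/top5.png'),290,200)]),np.hstack([r(cv2.imread('pics/scene5.png'),280,220),r(cv2.imread('pics/scene5.png'),200,260)])]))
```

```text
9.1167 [ 0.42983776 -0.16359198  0.09168689] [1.79994745e+02 1.38941325e-02 2.10215312e+01] [ 0.38814603 -0.62427304 -0.46051611] 0.01561442447909532
[0.57630067 0.05212067] 0.005064577350723629 0.026052312812734846
[0.58503343 0.02671504] 0.0040190371430724415 -0.0007919332111214806
```

View pics/c6.png

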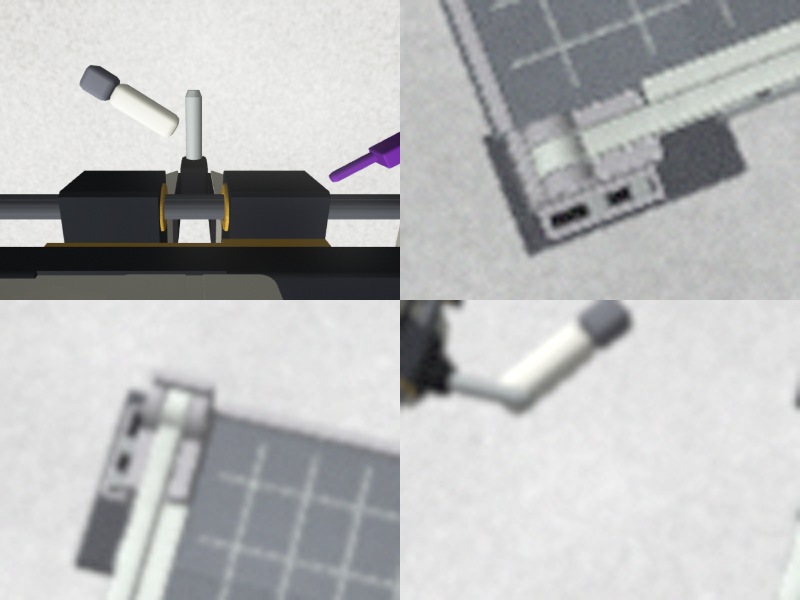

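The pin sits straight in the jaws (tip at wrist (309,144)), and the boss is at top (328.8,239.2) and scene (323.7,245.7). Moving to staging, with the tip about 25 mm short of the near lug.

>>> {"name": "play_rows", "arguments": {
  "grip": [-1,-1,-1,-1,-1,-1,-1,-1,-1,-1],
  "xyz": [
    [0.1,0.5,0],
    [0.25,0.9,0],
    [0.25,0.9,0],
    [0.25,0.9,0],
    [0.25,0.8,0],
    [0.18,0.45,0],
    [0,0,-0.3],
    [0,0,-0.3],
    [0,0,-0.18],
    [0,0,0]
  ],
  "turn": [0,0,0,0,0,0,0,0,0,0]
}}

```text
time: 9.95
position: [0.4802, 0.0139, 0.0591]
tool_rot: [-180.0, 0.2, 21.0]
force: [-0.3, -0.2, -0.7]
opening: 0.0159
grasp_force: 29.9
```

Run:
```python
from h import *
T,S=ld('top5'),ld('scene5');print(tri([(T,328.8,239.2),(S,323.7,245.7)]))
w=cap('wrist','wrist6');t=cap('top','top6');s=cap('scene','scene6');e=env.sense();print(e['time'],e['position'],e['tool_rot'],e['force'],e['opening'])
i=cv2.imread('pics/wrist6.png');r=lambda i,x,y: cv2.convertScaleAbs(cv2.resize(i[y:y+75,x:x+100],None,fx=4,fy=4,interpolation=cv2.INTER_CUBIC),alpha=1.5)
a=cv2.resize(i[20:260,200:440],(600,600),interpolation=cv2.INTER_CUBIC)
cv2.imwrite('pics/c7.png',a)
```

```text
[0.57699297 0.05244821 0.05169945]
10.1 [0.48134413 0.01411463 0.06074886] [1.79989269e+02 4.06482043e-03 2.10596422e+01] [ 0.06636835  0.91782154 -0.14806103] 0.01504398302396119
```

View pics/c7.png

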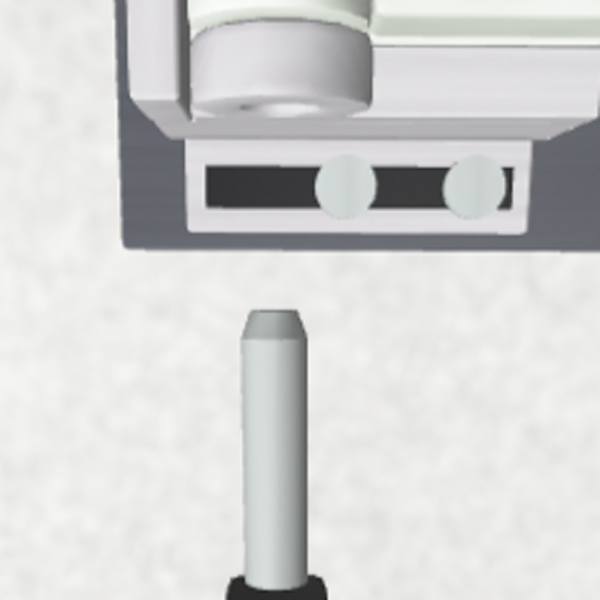

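The wrist crop shows the lug's side edges at x = 191 and 372 (centre 281.5) with the hole rim at about (281,107). The pin runs along x ≈ 275 to its tip at (274,310).

Run:
```python
from h import *
W=ld('wrist6');e=env.sense();P=e['position'][:2]
for deg in (20.8,21.2,21.6):
  p=np.radians(deg);ex=np.array([np.cos(p),np.sin(p)]);ey=np.array([-ex[1],ex[0]])
  f=lambda u,v,z:(lambda X:np.round([1000*(X-P)@ex,1000*(X-P)@ey],2))(onz(W,200+u/2.5,20+v/2.5,z)[:2])
  print(deg,'tip',f(274,311,.0485),'shoulder',f(275,585,.050),'lugL',f(191,90,.047),'lugR',f(372,90,.047),'face top',f(281.5,88,.058),'rimlow',f(281,110,.0506),
   'foot',f(123,248,.012),f(600,251,.012),'lugedge along',f(372,50,.047))
```

```text
20.8 tip [59.17  0.59] shoulder [18.52  0.32] lugL [88.89 12.11] lugR [ 88.97 -12.83] face top [87.6  -0.32] rimlow [85.89 -0.29] foot [68.15 27.05] [ 67.92 -56.19] lugedge along [ 94.06 -12.7 ]
21.2 tip [59.17  0.17] shoulder [18.52  0.19] lugL [88.97 11.49] lugR [ 88.88 -13.45] face top [87.6  -0.93] rimlow [85.89 -0.89] foot [68.33 26.57] [ 67.53 -56.67] lugedge along [ 93.97 -13.36]
21.6 tip [59.17 -0.24] shoulder [18.52  0.06] lugL [89.05 10.87] lugR [ 88.78 -14.07] face top [87.59 -1.55] rimlow [85.88 -1.49] foot [68.52 26.09] [ 67.13 -57.14] lugedge along [ 93.87 -14.01]
```

The tip is about 1 mm off towards +y, the trimmer yaw is about 20.8°, and there are 27 mm to the lug face. I'll correct, advance 22 mm, then feel.

>>> {"name": "play_rows", "arguments": {
  "grip": [-1,-1,-1,-1,-1,-1,-1,-1],
  "xyz": [
    [0.009,-0.023,0],
    [0.117,0.044,0],
    [0.117,0.044,0],
    [0.117,0.044,0],
    [0.117,0.044,0],
    [0.047,0.018,0],
    [0,0,0],
    [0,0,0]
  ],
  "turn": [-0.035,0,0,0,0,0,0,0]
}}

```text
time: 10.77
position: [0.5021, 0.0216, 0.0605]
tool_rot: [-180.0, 0.0, 20.9]
force: [0.1, -0.7, -0.3]
opening: 0.0159
grasp_force: 29.9
```

Run:
```python
from h import *
w=cap('wrist','wrist7');e=env.sense();print(e['time'],e['position'],e['tool_rot'],e['force'])
i=cv2.imread('pics/wrist7.png')
cv2.imwrite('pics/c8.png',cv2.resize(i[60:220,220:420],(750,600),interpolation=cv2.INTER_CUBIC))
```

```text
10.8167 [0.50190002 0.02151606 0.0604144 ] [-1.79997196e+02  2.82327111e-02  2.09117707e+01] [ 0.09276552 -0.38626754 -0.37648816]
```

View pics/c8.png

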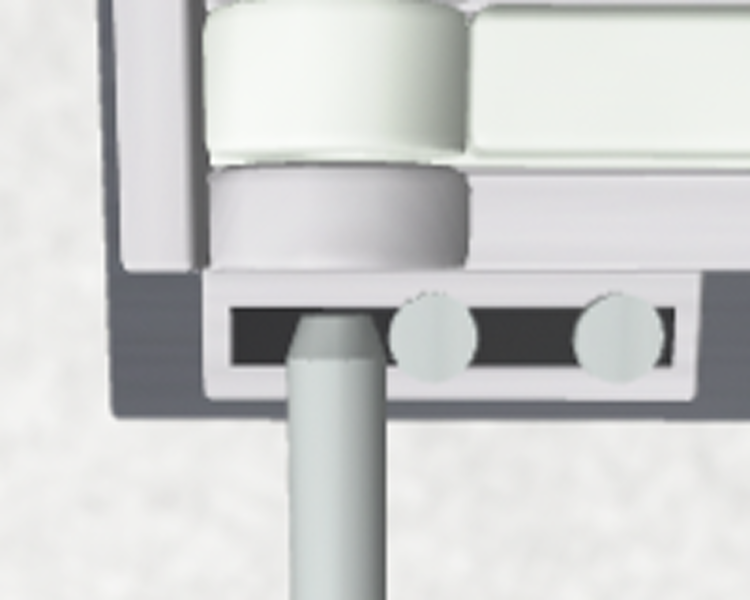

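The pin is centred at x ≈ 337 and the lug at 338.5 (about 0.15 mm off), and the boss lines up at 336. Feeling in.

>>> {"name": "play_rows", "arguments": {
  "grip": [-1,-1,-1,-1,-1],
  "xyz": [
    [0.047,0.018,0],
    [0.047,0.018,0],
    [0.047,0.018,0],
    [0.035,0.013,0],
    [0.035,0.013,0]
  ],
  "turn": [0,0,0,0,0]
}}

```text
time: 11.23
position: [0.5108, 0.0248, 0.0605]
tool_rot: [180.0, -0.0, 20.9]
force: [0.6, -0.3, -1.0]
opening: 0.0155
grasp_force: 29.9
```

>>> {"name": "play_rows", "arguments": {
  "grip": [-1,-1,-1,-1],
  "xyz": [
    [0.035,0.013,0],
    [0.035,0.013,0],
    [0.035,0.013,0],
    [0.035,0.013,0]
  ],
  "turn": [0,0,0,0]
}}

```text
time: 11.57
position: [0.5163, 0.0268, 0.0605]
tool_rot: [180.0, -0.0, 20.9]
force: [0.3, -0.3, -0.1]
opening: 0.016
grasp_force: 29.9
```

>>> {"name": "play_rows", "arguments": {
  "grip": [-1,-1,-1,-1,-1],
  "xyz": [
    [0.03,0.011,0],
    [0.03,0.011,0],
    [0.03,0.011,0],
    [0.03,0.011,0],
    [0.03,0.011,0]
  ],
  "turn": [0,0,0,0,0]
}}

```text
time: 11.98
position: [0.5223, 0.029, 0.0605]
tool_rot: [180.0, 0.0, 20.9]
force: [-0.3, -0.2, -0.5]
opening: 0.0156
grasp_force: 29.9
```

>>> {"name": "play_rows", "arguments": {
  "grip": [-1,-1,-1,-1,-1],
  "xyz": [
    [0.03,0.011,0],
    [0.03,0.011,0],
    [0.03,0.011,0],
    [0.03,0.011,0],
    [0.03,0.011,0]
  ],
  "turn": [0,0,0,0,0]
}}

```text
time: 12.4
position: [0.5283, 0.0313, 0.0605]
tool_rot: [180.0, 0.0, 20.9]
force: [-0.3, -0.3, -0.7]
opening: 0.0158
grasp_force: 29.9
```

>>> {"name": "play_rows", "arguments": {
  "grip": [-1,-1,-1,-1,-1],
  "xyz": [
    [0.03,0.011,0],
    [0.03,0.011,0],
    [0.03,0.011,0],
    [0.03,0.011,0],
    [0.03,0.011,0]
  ],
  "turn": [0,0,0,0,0]
}}

```text
time: 12.82
position: [0.5342, 0.0335, 0.0605]
tool_rot: [-180.0, 0.0, 20.9]
force: [-0.5, -0.4, -1.0]
opening: 0.0158
grasp_force: 29.9
```

>>> {"name": "play_rows", "arguments": {
  "grip": [-1,-1,-1,-1,-1],
  "xyz": [
    [0.03,0.011,0],
    [0.03,0.011,0],
    [0.03,0.011,0],
    [0.03,0.011,0],
    [0.03,0.011,0]
  ],
  "turn": [0,0,0,0,0]
}}

```text
time: 13.23
position: [0.5402, 0.0357, 0.0605]
tool_rot: [-180.0, 0.0, 20.9]
force: [-1.8, -0.1, -1.7]
opening: 0.0159
grasp_force: 29.9
```

>>> {"name": "play_rows", "arguments": {
  "grip": [-1,-1,-1],
  "xyz": [
    [0.023,0.009,0],
    [0.023,0.009,0],
    [0.023,0.009,0]
  ],
  "turn": [0,0,0]
}}

```text
time: 13.48
position: [0.5429, 0.0368, 0.0605]
tool_rot: [-180.0, 0.0, 20.9]
force: [-0.2, -0.0, -0.4]
opening: 0.0156
grasp_force: 29.9
```

>>> {"name": "play_rows", "arguments": {
  "grip": [-1,-1],
  "xyz": [
    [0.023,0.009,0],
    [0.023,0.009,0]
  ],
  "turn": [0,0]
}}

```text
time: 13.65
position: [0.5448, 0.0375, 0.0605]
tool_rot: [-180.0, 0.0, 20.9]
force: [-0.7, 1.0, -1.6]
opening: 0.0161
grasp_force: 29.9
```

>>> {"name": "play_rows", "arguments": {
  "grip": [-1,-1],
  "xyz": [
    [0.018,0.007,0],
    [0.018,0.007,0]
  ],
  "turn": [0,0]
}}

```text
time: 13.82
position: [0.5456, 0.0378, 0.0604]
tool_rot: [-180.0, 0.1, 20.9]
force: [-5.7, -0.2, -0.1]
opening: 0.0159
grasp_force: 29.9
```

>>> {"name": "play_rows", "arguments": {
  "grip": [-1,-1],
  "xyz": [
    [0.01,0.004,0],
    [0,0,0]
  ],
  "turn": [0,0]
}}

```text
time: 13.98
position: [0.5456, 0.0378, 0.0603]
tool_rot: [-180.0, 0.1, 20.9]
force: [-4.2, -0.1, 1.0]
opening: 0.016
grasp_force: 29.9
```

Run:
```python
from h import *
w=cap('wrist','wrist8');e=env.sense();print(e['time'],e['position'],e['tool_rot'],e['force'])
i=cv2.imread('pics/wrist8.png')
cv2.imwrite('pics/c9.png',cv2.resize(i[100:340,180:480],(750,600),interpolation=cv2.INTER_CUBIC))
```

```text
14.0333 [0.54564236 0.03779079 0.06031269] [-1.79991901e+02  1.12923683e-01  2.08949506e+01] [-5.15323968 -0.39734498  1.46009528]
```

View pics/c9.png

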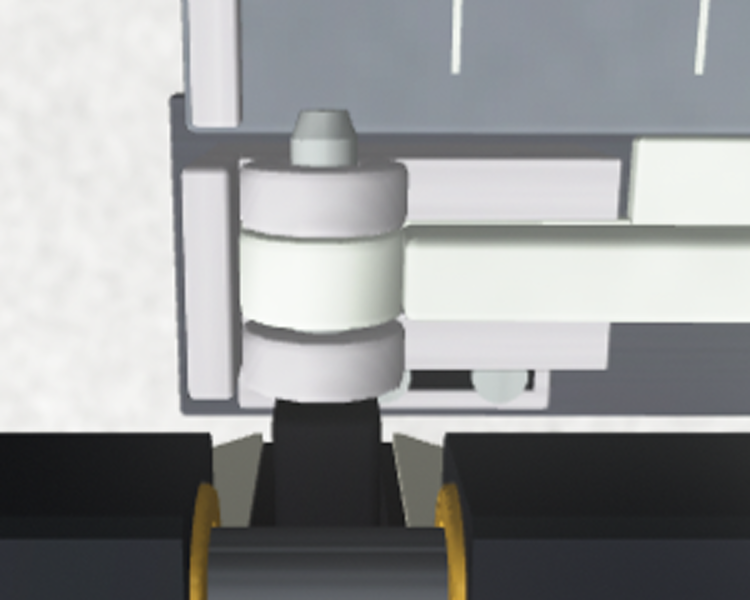

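The tip stands about 7.5 mm past the far lug, at (323,110)–(323,165), and the head meets the near lug at (325,400): it's home. Releasing and lifting clear.

>>> {"name": "play_rows", "arguments": {
  "grip": [-0.3,-0.3,-0.3,-0.3,-0.3,-0.3,-0.3,-0.3,-0.3,-0.3,-0.3],
  "xyz": [
    [0,0,0],
    [0,0,0],
    [0,0,0],
    [0,0,0],
    [0,0,0],
    [0,0,0.2],
    [0,0,0.6],
    [-0.3,-0.1,0.8],
    [-0.5,-0.2,0.8],
    [-0.5,-0.2,0.8],
    [0,0,0]
  ],
  "turn": [0,0,0,0,0,0,0,0,0,0,0]
}}

```text
time: 14.95
position: [0.4944, 0.0169, 0.1945]
tool_rot: [179.9, -0.3, 20.8]
force: [0.7, -0.6, 0.5]
opening: 0.0319
grasp_force: 0.0
```

Run:
```python
from h import *
w=cap('wrist','wrist9');e=env.sense();print(e['time'],e['position'],e['force'],e['opening'])
i=cv2.imread('pics/wrist9.png')
cv2.imwrite('pics/c10.png',cv2.resize(i[0:280,140:510],(793,600),interpolation=cv2.INTER_CUBIC))
```

```text
15.0 [0.49518337 0.01750669 0.19232619] [ 1.30545962 -0.63874064 -0.62919136] 0.03225631814795252
```

View pics/c10.png

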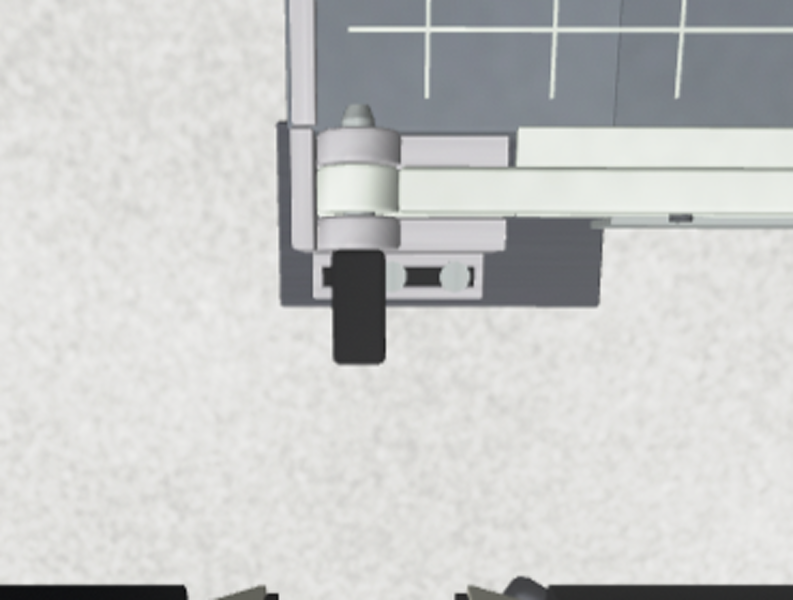

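The pin is seated: its head (358,250–362) lies against the near lug, the tip shows past the far lug at (358,112), and the robot is clear. Handing in.

```bash
python3 -c "
from h import *
print(order.hand_in())"
```

```text
the job is handed in; nothing more can be done
None
```

The job is handed in: the cutting arm is up against its stop, the pin is through both lugs and the eye with its shoulder against the yoke, and the gripper is clear (about 15 s used, contact forces read about 7 N or less).

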